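Find the push-button that still snaps

ROBOT

A 6-joint arm with a two-finger parallel gripper is mounted at the origin on the work surface. World frame = base frame: x ahead of the robot, y to its left, z up, the work surface at z = 0. Lengths are in m, angles in rad, forces in N, time in s.
With the tool pointing down it reaches from about 0.35 to 0.875 m from the base axis. Payload 15.5 kg.
Tool frame: the origin (TCP) lies at the very end of the fingers, on their centre line; the grasp point (between the pads) lies manip.grasp_offset behind it (manip.grasp_offset is the distance from the TCP to the grasp point, in m); z points along the fingers, y is the line along which they close (so a half turn about z gives the same grasp; the last joint's range is limited). The gripper opens to 85 mm and grips with 20 to 120 N. Pads are 22 mm wide; open, the fingers measure 114 mm over their backs; the gripper's body (76 mm by 85 mm) begins 54 mm behind the grasp point. The pads swing forward as they close: fully open they stand 13 mm farther back than shut.
Start: joints at [1.101, 0.494, 1.345, -0, 1.302, -0.096], TCP at [0.228, 0.582, 0.231] pointing down, gripper open.
Joint ranges: [-2.91, 2.91], [-0.82, 2.16], [0.22, 2.67], [-1.22, 4.37], [0.12, 2.79], [-3.08, 3.08]. Speed limits (rad/s): [1.89, 1.89, 2.57, 3.01, 3.01, 3.01].

INTERFACE

Orientations are given as a unit quaternion [x, y, z, w].
In Python, from rig import manip gives the robot as it stands.
- The arm moves only by the shell command python3 -m jog 'ROWS' [FORCE]. ROWS is JSON, a list of rows, each a list of 3 entries, a list of its own where there are three numbers: the shift along the world's x, y, z in mm, then the turn, a rotation vector about the world's x, y, z in rad, then the finger opening in mm, from 0 to 85.4. In form: [[[x, y, z], [rx, ry, rz], claw], ...]. A call has 1 to 20 rows; each row is the pose to reach, as a shift and turn from the pose commanded when the call began; what a row does not reach only later rows make up. A row lasts 1/8 s, in which the tool goes at most 62.5 mm and 10.7 degrees, less where a joint would pass 70% of its speed; a pose out of reach is approached as far as the arm can. A call with a gripper value outside its range is refused whole. The fingers move at their own pace and stop on an object; FORCE is the grip in N (left out, the last holds). Time passes only in rows, so rows that repeat a pose let the fingers close. It gives the time, the measured TCP pose, the force, the opening and the grip force at its end, in the units of the state.
- manip.get_state(): the state, without advancing time (a new reading comes with each control period).
- manip.capture(name): name is "side" or "top" or "wrist"; returns the picture (400x640x3 uint8, blue, green, red); there is no depth.
- manip.camera_params(name): a dict with "mtx" (3x3 intrinsics, pixels), "rvec" (rotation vector, rad) and "tvec" (3), from world to camera coordinates, as OpenCV has them; the wrist camera has in their place "T_tool_cam" (4x4, takes a point from camera to tool coordinates, whose origin is the TCP and whose axes are the flange's). Camera axes: x right, y down, z forward; pixel columns grow to the right and rows downward; lengths in m; the calibration is good to about 2 mm. The wrist camera is an equidistant fisheye: a pixel r from the principal point sees the ray r / f radians off the axis. A picture is of the moment at which its call begins: read the wrist's pose just before it. camera_params takes no time and is no camera call.
- manip.job_done(): hands the job in; it is judged then, once.
Trained networks look in the newest picture that a camera, given by its name, has taken for a name from the list of things; names that differ only in an ending like _2 or _b are one class to them, and where a whole thing is asked for, a point or a joint stands for the part that bears it (a point fixed in the world has none). Each returns a list of dicts, best first, with "conf" (0 to 1); they miss things now and then, are a little off and sometimes report something else, mostly with a low value. They report only what shows in the picture. A call takes as long as a camera call.
- manip.search_frame(camera, query): "at" ([column, row] in pixels, amid what is visible of it).
- manip.masks_of(camera, query): "mask" (400x640 bool, what is visible of it) and "at" ([column, row] in pixels, amid what is visible of it).
- manip.spot_point(camera, query): "at" ([column, row] in pixels: a listed point, or the origin of a listed thing).
The state is a dict: "clock": time; "joint_positions": joint angles; "qvel": joint speeds; "tau": joint torques, N m; "tcp_pos": TCP position; "tool_rot": TCP orientation; "ft_force": force on the tool from outside, world axes, zero at the start; "moment": the same for the moment, N m; "width": finger opening in m; "grasp_force": force on a finger pad.
Only numpy, scipy, OpenCV 4.12 (cv2) and the standard library are available. Lean on these libraries where they do the work, as an engineer would, in place of code of your own. Each camera call takes 0.05 s, during which the arm holds its last target. There are 200 camera calls.

TASK

Only one of the four push-buttons on the test jig still snaps: feel for it by pressing the buttons slowly and gently (under about 11 N), letting go of any that stays soft before it reaches its stop and stopping as soon as one snaps through and stays down. Leave that one latched down, then slide the jig's pointer along its rail until it stands in line with it, and let go. Do not disturb the other things on the bench.

Things in the scene. Friction and masses are not known exactly. Their poses are not given: they have to be found in the camera images.
- jig: Grey flat test box, fixed, 130 (x) x 360 (y) x 50 mm high; origin at the centre of its underside. Turned up to 0.3 rad. Four look-alike push-buttons in a row along its y axis, 55 mm apart, at x = 10 mm; nearer the robot, at x = -42 mm, an aluminium rail (12 wide, 10 high) along y carries the pointer.
- button_1: Push-button number 1 of 4 look-alikes, counted from the jig's -y end. Origin on the jig's top face on the button's axis; axes parallel to the jig's. Black fixed bezel 30 mm across, 6 mm high; from it rises a white cap 20 mm across, its flat top 28 mm above this origin when up. Pressed straight down. Which button is sound is drawn anew each time.
- button_2: Push-button number 2 of 4 look-alikes, counted from the jig's -y end. Origin on the jig's top face on the button's axis; axes parallel to the jig's. Black fixed bezel 30 mm across, 6 mm high; from it rises a white cap 20 mm across, its flat top 28 mm above this origin when up. Pressed straight down. Which button is sound is drawn anew each time.
- button_3: Push-button number 3 of 4 look-alikes, counted from the jig's -y end. Origin on the jig's top face on the button's axis; axes parallel to the jig's. Black fixed bezel 30 mm across, 6 mm high; from it rises a white cap 20 mm across, its flat top 28 mm above this origin when up. Pressed straight down. Which button is sound is drawn anew each time.
- button_4: Push-button number 4 of 4 look-alikes, counted from the jig's -y end. Origin on the jig's top face on the button's axis; axes parallel to the jig's. Black fixed bezel 30 mm across, 6 mm high; from it rises a white cap 20 mm across, its flat top 28 mm above this origin when up. Pressed straight down. Which button is sound is drawn anew each time.
- key_1 (a joint): How far the cap of button_1 is down, m: 0 up, 0.015 at the most. A soft button is a plain weak spring: 2.4 N at first, rising evenly to 3.6 N near its rigid stop 15 mm down; let go, it comes back up. One whose force has not climbed by 10 mm from first touch is soft.
- key_2 (a joint): How far the cap of button_2 is down, m: 0 up, 0.015 at the most. The sound button starts like a soft one, then, at an unforeseeable 0.5 to 9 mm down, the force climbs over 1 to 2 mm to a peak of 7 to 9 N, then falls by 3 N or more within the next 1 to 2 mm as it snaps through, and it stays down by itself, 4 to 13 mm low.
- key_3 (a joint): How far the cap of button_3 is down, m: 0 up, 0.015 at the most. The sound button meets its stop within about 1 mm after it snaps through: pressed on, the force rises again, steeply.
- key_4 (a joint): How far the cap of button_4 is down, m: 0 up, 0.015 at the most. Caps come back up within 0.3 s when let go, save the sound one once snapped.
- pointer_grip (a point): Centre of the pointer's upright aluminium fin, half-way up: 12 mm thick along the jig's y, 16 mm along x, 26 mm high; this point is 33 mm above the jig's top. The fin stands on a dark carriage 30 mm (y) x 26 mm, whose top is 20 mm above the jig's top. Pinch it across its 12 mm or push it sideways.
- pointer (a joint): Position of the pointer along the rail towards the jig's +y, m; 0 to 0.29; 0 is 145 mm on the -y side of the jig's middle. Starts parked between 0 and 0.03; button_1 to button_4 are at 0.0625, 0.1175, 0.1725, 0.2275. About 2 N moves it and it stays where it is left.
- pcb: Bystander: loose circuit board 140 x 45 x 4 mm, dark blue. Leave alone.
- header_a: Bystander: loose black pin strip 45 x 8 x 8 mm. Leave alone.
- header_b: Bystander: another such pin strip. Leave alone.
- header_c: Bystander: another such pin strip, lying along the far edge on top of the jig, 43 mm beyond the line of the buttons. Leave alone.
- tape: Bystander: roll of clear tape, 94 mm across, 45 mm high. Leave alone.
- driver: Bystander: screwdriver. Leave alone.
- solder_reel: Bystander: aluminium reel 52 mm across, 40 mm high. Leave alone.

How it is judged:
By the outcome, as a careful person would: the job done as asked, in the order asked, and still so for the second after the job is handed in, with the robot touching nothing.
It also fails if it takes over 72 s, if anything falls off the work surface, if the arm or the gripper's body presses on something with over 40 N, if the wrist force passes 120 N, or if a joint passes its speed limit or range.

## Working session

There is one attempt and no reset: what is moved stays moved. The work goes in short steps, Python scripts to look and compute and a shell command to move; the robot and the scene stay as the last step left them, time stands still between calls to the robot, and variables do not carry over. Pictures are saved under pics/ and viewed, at most 10 in all, crops included, and the job is handed in when it is done.

```bash
mkdir -p pics; cat > h.py <<'E'
import numpy as np, cv2
from rig import manip
from scipy.spatial.transform import Rotation as R
def ray(cam,px):
    p=manip.camera_params(cam)
    n=cv2.undistortPoints(np.array([[px]],float),np.array(p['mtx'],float),None)[0,0]
    M=cv2.Rodrigues(np.array(p['rvec'],float))[0];t=np.array(p['tvec'],float).ravel()
    return -M.T@t, M.T@np.array([n[0],n[1],1])
def onz(cam,px,z):
    c,d=ray(cam,px); return c+d*(z-c[2])/d[2]
E
python3 - <<'E'
from h import *
for c in('top','side'):
    cv2.imwrite(f'pics/{c}0.png',manip.capture(c))
    for q in('button_1','jig','pointer_grip'):
        for r in manip.spot_point(c,q)[:6]: print(c,q,np.round(r['at'],1),round(r['conf'],2),onz(c,r['at'],{'button_1':.05,'jig':0,'pointer_grip':.083}[q]).round(4))
print(manip.get_state(),manip.grasp_offset)
E
```

```text
top button_1 [304.6 226.4] 0.71 [0.5811 0.0515 0.05  ]
top button_1 [282.6 228.3] 0.6 [0.5758 0.103  0.05  ]
top button_1 [325.5 228.4] 0.55 [0.5771 0.0023 0.05  ]
top button_1 [370.8 167.8] 0.22 [ 0.7252 -0.1047  0.05  ]
top jig [316.7 234.1] 0.85 [0.5687 0.0231 0.    ]
top pointer_grip [377.3 246.9] 0.65 [ 0.533  -0.1143  0.083 ]
top pointer_grip [369.1 168.4] 0.59 [ 0.7149 -0.0969  0.083 ]
side button_1 [334.  200.4] 0.64 [ 0.5679 -0.0164  0.05  ]
side button_1 [323.1 230. ] 0.55 [0.577  0.1033 0.05  ]
side button_1 [332.1 190.2] 0.44 [ 0.5812 -0.058   0.05  ]
side button_1 [326.7 217.5] 0.44 [0.5761 0.0552 0.05  ]
side jig [332.7 217.4] 0.63 [0.5666 0.0053 0.    ]
side jig [308.4 223.8] 0.26 [0.6319 0.0452 0.    ]
side pointer_grip [353.3 172.3] 0.43 [ 0.5271 -0.114   0.083 ]
{'clock': 0.4, 'joint_positions': array([ 1.10149827e+00,  4.93666274e-01,  1.34555972e+00, -1.11994385e-05,
        1.30249235e+00, -9.54866352e-02]), 'qvel': array([-2.24850123e-04, -1.32954275e-03,  3.07675273e-04,  1.24741259e-04,
        9.11905687e-04, -3.98531428e-06]), 'tau': array([-1.34019843e-03, -8.81189919e+01, -3.83860123e+01, -1.70793746e-04,
        3.12198521e-03,  2.58127659e-05]), 'tcp_pos': array([0.22820748, 0.58181406, 0.23121547]), 'tool_rot': array([ 1.85817930e-01,  9.82584191e-01, -6.18615641e-05, -1.23269469e-05]), 'ft_force': array([-0.3629863 ,  0.13989685,  0.16314723]), 'moment': array([-0.03127057, -0.03884217, -0.00091431]), 'grasp_force': 0.0, 'width': 0.0854618648486842} 0.0187
```

```bash
python3 - <<'E'
from h import *
a=cv2.imread('pics/top0.png')[130:310,200:440]; cv2.imwrite('pics/top0c.png',cv2.resize(a,None,fx=3.3,fy=3.3,interpolation=cv2.INTER_CUBIC))
E
```

```text
(no output)
```

View pics/top0c.png

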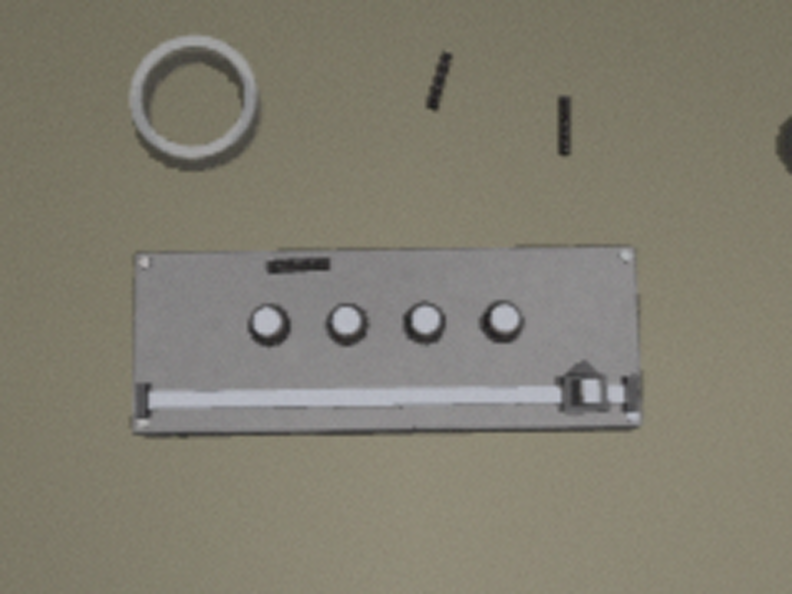

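View pics/side0.png

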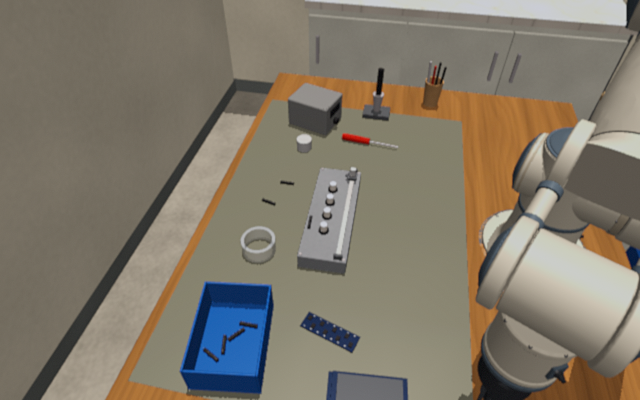

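The top view shows the jig nearly square to the world. The caps are at full-frame pixels of about (281–352, 227), the pointer is parked at the right (-y) end near (377, 248), and header_c lies beyond button 4.

```bash
python3 - <<'E'
from h import *
a=cv2.imread('pics/top0.png')
g=cv2.cvtColor(a,cv2.COLOR_BGR2GRAY)
s=lambda x,y:(200+x/3.3,130+y/3.3)
C=[]
for x,y in[(503,318),(425,320),(347,320),(268,320)]:
    u,v=s(x,y); x0,y0=int(u)-8,int(v)-8
    p=g[y0:y0+17,x0:x0+17].astype(float); w=np.clip(p-165,0,None)
    yy,xx=np.mgrid[0:17,0:17]; px=(x0+(w*xx).sum()/w.sum(),y0+(w*yy).sum()/w.sum())
    C.append(onz('top',px,.078)); print(np.round(px,1),p.max(),C[-1].round(4))
for n,(x,y) in dict(fl=(135,252),fr=(635,247),nl=(133,434),nr=(638,427)).items(): print(n,onz('top',s(x,y),.05).round(4))
print('fin',onz('top',s(589,390),.096).round(4))
E
```

```text
[352.7 226. ] 185.0 [ 0.5803 -0.0593  0.078 ]
[328.7 226.3] 185.0 [ 0.5786 -0.0045  0.078 ]
[304.6 226.6] 187.0 [0.5771 0.0505 0.078 ]
[280.4 227. ] 185.0 [0.5755 0.1057 0.078 ]
fl [0.6266 0.2033 0.05  ]
fr [ 0.6355 -0.1553  0.05  ]
nl [0.497  0.1987 0.05  ]
nr [ 0.5073 -0.1555  0.05  ]
fin [ 0.5292 -0.1152  0.096 ]
```

```bash
python3 -m jog '[[[60,-80,0],[0,0,0.15],0],[[90,-120,0],[0,0,0.3],0],[[120,-160,0],[0,0,0.4],0],[[150,-210,0],[0,0,0.403],0],[[190,-255,0],[0,0,0.403],0],[[225,-305,0],[0,0,0.403],0],[[260,-355,0],[0,0,0.403],0],[[295,-400,0],[0,0,0.403],0],[[325,-440,-10],[0,0,0.403],0],[[347,-476,-40],[0,0,0.403],0],[[347,-476,-80],[0,0,0.403],0],[[347,-476,-80],[0,0,0.403],0],[[347,-476,-80],[0,0,0.403],0]]'
python3 - <<'E'
from h import *
s=manip.get_state(); print(s['clock'],s['tcp_pos'],R.from_quat(s['tool_rot']).as_matrix().round(3),s['ft_force'],s['width'])
im=manip.capture('wrist'); cv2.imwrite('pics/w1.png',im); p=manip.camera_params('wrist'); print(p)
K=np.array(p['mtx']);T=np.array(p['T_tool_cam'])
def wr(px,z):
    x=(px[0]-K[0,2])/K[0,0];y=(px[1]-K[1,2])/K[1,1];r=np.hypot(x,y)
    d=np.array([x/r*np.sin(r),y/r*np.sin(r),np.cos(r)]);M=R.from_quat(s['tool_rot']).as_matrix()
    o=s['tcp_pos']+M@T[:3,3];d=M@T[:3,:3]@d;return o+d*(z-o[2])/d[2]
for q,z in(('button_1',.05),('pointer_grip',.083)):
    for r in manip.spot_point('wrist',q)[:5]: print(q,np.round(r['at'],1),round(r['conf'],2),wr(r['at'],z).round(4))
E
```

```text
clock: 2.02
tcp_pos: [0.5756, 0.1063, 0.1526]
tool_rot: [-0.015, 1.0, 0.0, 0.001]
ft_force: [-0.6, -0.4, -0.0]
width: -0.0002
grasp_force: 0.0
2.025 [0.57563085 0.10630895 0.15257207] [[-1.    -0.03   0.001]
 [-0.03   1.     0.   ]
 [-0.001  0.    -1.   ]] [-0.56141171 -0.37760106 -0.03443726] -0.00023438279521044244
{'mtx': array([[309.70691629,   0.        , 313.77357403],
       [  0.        , 309.70691629, 193.41276396],
       [  0.        ,   0.        ,   1.        ]]), 'T_tool_cam': array([[-4.10659475e-04, -9.60728311e-01, -2.77490439e-01,
         7.00524999e-02],
       [ 9.99999874e-01, -3.14125032e-04, -3.92340050e-04,
         1.79828230e-04],
       [ 2.89765501e-04, -2.77490565e-01,  9.60728319e-01,
        -1.43140643e-01],
       [ 0.00000000e+00,  0.00000000e+00,  0.00000000e+00,
         1.00000000e+00]])}
button_1 [314.7 197.7] 0.91 [0.5803 0.1073 0.05  ]
button_1 [188.2 191.5] 0.9 [ 0.5781 -0.0032  0.05  ]
button_1 [135.7 193.3] 0.63 [ 0.5814 -0.0592  0.05  ]
button_1 [248.3 193.7] 0.61 [0.5785 0.0516 0.05  ]
button_1 [543.5 130.5] 0.15 [0.5068 0.3267 0.05  ]
pointer_grip [ 63.4 146.2] 0.67 [ 0.5301 -0.1167  0.083 ]
pointer_grip [311.9 195.1] 0.35 [0.5684 0.1048 0.083 ]
```

View pics/w1.png

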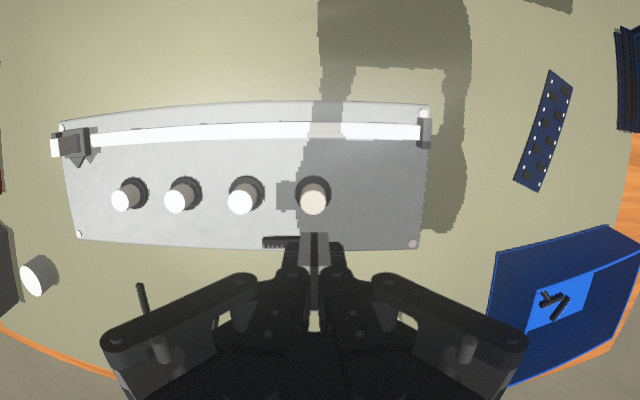

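The wrist view shows button 4 at (313, 197), directly ahead of the closed fingers, and this agrees with the top-view fix. Next come guarded single-row press steps.

```bash
cat > chk.py <<'E'
# looks only: exit 1 = stop pressing
import sys,json,os
from rig import manip
f=f'log_{sys.argv[1]}.json'; L=json.load(open(f)) if os.path.exists(f) else []
s=manip.get_state(); L.append([float(s['tcp_pos'][2])*1e3,float(s['ft_force'][2])]); json.dump(L,open(f,'w'))
z,F=L[-1]; b=L[0][1]; F-=b; mx=max(l[1]-b for l in L); t=[l[0] for l in L if l[1]-b>1.3]
d=t[0]-z if t else -1
print(f"t={s['clock']:.2f} z={z:.2f} F={F:.2f} d={d:.2f}")
if F>9.6: print('HIGH');sys.exit(1)
if mx>5.5 and F<mx-2.2: print('SNAP');sys.exit(1)
if d>10.3 and mx<4.6: print('SOFT');sys.exit(1)
E
python3 -m jog '[[[1,0,-40],[0,0,0],0],[[1,0,-66],[0,0,0],0],[[1,0,-70],[0,0,0],0],[[1,0,-70],[0,0,0],0],[[1,0,-70],[0,0,0],0]]' && python3 chk.py 4 &&
python3 -m jog '[[[0,0,-1],[0,0,0],0]]' >/dev/null && python3 chk.py 4 &&
python3 -m jog '[[[0,0,-1],[0,0,0],0]]' >/dev/null && python3 chk.py 4 &&
python3 -m jog '[[[0,0,-1],[0,0,0],0]]' >/dev/null && python3 chk.py 4 &&
python3 -m jog '[[[0,0,-1],[0,0,0],0]]' >/dev/null && python3 chk.py 4 &&
python3 -m jog '[[[0,0,-0.5],[0,0,0],0]]' >/dev/null && python3 chk.py 4 &&
python3 -m jog '[[[0,0,-0.5],[0,0,0],0]]' >/dev/null && python3 chk.py 4 &&
python3 -m jog '[[[0,0,-0.5],[0,0,0],0]]' >/dev/null && python3 chk.py 4 &&
python3 -m jog '[[[0,0,-0.5],[0,0,0],0]]' >/dev/null && python3 chk.py 4
```

```text
clock: 2.8
tcp_pos: [0.577, 0.106, 0.0827]
tool_rot: [-0.015, 1.0, 0.0, 0.001]
ft_force: [0.2, 0.8, 0.4]
width: -0.0001
grasp_force: 0.0
t=2.80 z=82.66 F=0.00 d=-1.00
t=2.92 z=81.23 F=-0.15 d=-1.00
t=3.05 z=79.64 F=-0.14 d=-1.00
t=3.17 z=78.33 F=-0.25 d=-1.00
t=3.30 z=77.32 F=3.00 d=0.00
t=3.42 z=76.75 F=2.15 d=0.57
t=3.55 z=76.28 F=3.08 d=1.04
t=3.67 z=75.79 F=2.80 d=1.53
t=3.80 z=75.26 F=2.30 d=2.06
```

```bash

python3 -m jog '[[[0,0,-0.5],[0,0,0],0]]' >/dev/null && python3 chk.py 4 &&
python3 -m jog '[[[0,0,-0.5],[0,0,0],0]]' >/dev/null && python3 chk.py 4 &&
python3 -m jog '[[[0,0,-0.5],[0,0,0],0]]' >/dev/null && python3 chk.py 4 &&
python3 -m jog '[[[0,0,-0.5],[0,0,0],0]]' >/dev/null && python3 chk.py 4 &&
python3 -m jog '[[[0,0,-0.5],[0,0,0],0]]' >/dev/null && python3 chk.py 4 &&
python3 -m jog '[[[0,0,-0.5],[0,0,0],0]]' >/dev/null && python3 chk.py 4 &&
python3 -m jog '[[[0,0,-0.5],[0,0,0],0]]' >/dev/null && python3 chk.py 4 &&
python3 -m jog '[[[0,0,-0.5],[0,0,0],0]]' >/dev/null && python3 chk.py 4 &&
python3 -m jog '[[[0,0,-0.5],[0,0,0],0]]' >/dev/null && python3 chk.py 4 &&
python3 -m jog '[[[0,0,-0.5],[0,0,0],0]]' >/dev/null && python3 chk.py 4 &&
python3 -m jog '[[[0,0,-0.5],[0,0,0],0]]' >/dev/null && python3 chk.py 4 &&
python3 -m jog '[[[0,0,-0.5],[0,0,0],0]]' >/dev/null && python3 chk.py 4 &&
python3 -m jog '[[[0,0,-0.5],[0,0,0],0]]' >/dev/null && python3 chk.py 4 &&
python3 -m jog '[[[0,0,-0.5],[0,0,0],0]]' >/dev/null && python3 chk.py 4 &&
python3 -m jog '[[[0,0,-0.5],[0,0,0],0]]' >/dev/null && python3 chk.py 4 &&
python3 -m jog '[[[0,0,-0.5],[0,0,0],0]]' >/dev/null && python3 chk.py 4 &&
python3 -m jog '[[[0,0,-0.5],[0,0,0],0]]' >/dev/null && python3 chk.py 4 &&
python3 -m jog '[[[0,0,-0.5],[0,0,0],0]]' >/dev/null && python3 chk.py 4
```

```text
t=3.92 z=74.78 F=1.78 d=2.53
t=4.05 z=74.26 F=2.72 d=3.06
t=4.17 z=73.76 F=1.96 d=3.56
t=4.30 z=73.28 F=2.02 d=4.04
t=4.42 z=72.75 F=3.04 d=4.57
t=4.55 z=72.25 F=2.01 d=5.07
t=4.67 z=71.77 F=2.13 d=5.55
t=4.80 z=71.25 F=2.68 d=6.07
t=4.92 z=70.75 F=3.55 d=6.57
t=5.05 z=70.25 F=2.78 d=7.06
t=5.17 z=69.76 F=2.05 d=7.56
t=5.30 z=69.26 F=3.04 d=8.06
t=5.42 z=68.74 F=1.55 d=8.57
t=5.55 z=68.24 F=2.17 d=9.08
t=5.67 z=67.74 F=2.61 d=9.58
t=5.80 z=67.25 F=3.51 d=10.06
t=5.92 z=66.75 F=2.85 d=10.57
SOFT
```

Button 4 is soft. I'll release it and press button 3.

```bash

python3 -m jog '[[[0,0,20],[0,0,0],0],[[0,0,20],[0,0,0],0],[[1.5,-55,20],[0,0,0],0],[[1.5,-55,13],[0,0,0],0],[[1.5,-55,13],[0,0,0],0],[[1.5,-55,13],[0,0,0],0]]' && python3 chk.py 3 &&
python3 -m jog '[[[0,0,-1],[0,0,0],0]]' >/dev/null && python3 chk.py 3 &&
python3 -m jog '[[[0,0,-0.5],[0,0,0],0]]' >/dev/null && python3 chk.py 3 &&
python3 -m jog '[[[0,0,-0.5],[0,0,0],0]]' >/dev/null && python3 chk.py 3 &&
python3 -m jog '[[[0,0,-0.5],[0,0,0],0]]' >/dev/null && python3 chk.py 3 &&
python3 -m jog '[[[0,0,-0.5],[0,0,0],0]]' >/dev/null && python3 chk.py 3 &&
python3 -m jog '[[[0,0,-0.5],[0,0,0],0]]' >/dev/null && python3 chk.py 3 &&
python3 -m jog '[[[0,0,-0.5],[0,0,0],0]]' >/dev/null && python3 chk.py 3 &&
python3 -m jog '[[[0,0,-0.5],[0,0,0],0]]' >/dev/null && python3 chk.py 3 &&
python3 -m jog '[[[0,0,-0.5],[0,0,0],0]]' >/dev/null && python3 chk.py 3 &&
python3 -m jog '[[[0,0,-0.5],[0,0,0],0]]' >/dev/null && python3 chk.py 3 &&
python3 -m jog '[[[0,0,-0.5],[0,0,0],0]]' >/dev/null && python3 chk.py 3 &&
python3 -m jog '[[[0,0,-0.5],[0,0,0],0]]' >/dev/null && python3 chk.py 3 &&
python3 -m jog '[[[0,0,-0.5],[0,0,0],0]]' >/dev/null && python3 chk.py 3 &&
python3 -m jog '[[[0,0,-0.5],[0,0,0],0]]' >/dev/null && python3 chk.py 3 &&
python3 -m jog '[[[0,0,-0.5],[0,0,0],0]]' >/dev/null && python3 chk.py 3 &&
python3 -m jog '[[[0,0,-0.5],[0,0,0],0]]' >/dev/null && python3 chk.py 3 &&
python3 -m jog '[[[0,0,-0.5],[0,0,0],0]]' >/dev/null && python3 chk.py 3 &&
python3 -m jog '[[[0,0,-0.5],[0,0,0],0]]' >/dev/null && python3 chk.py 3 &&
python3 -m jog '[[[0,0,-0.5],[0,0,0],0]]' >/dev/null && python3 chk.py 3 &&
python3 -m jog '[[[0,0,-0.5],[0,0,0],0]]' >/dev/null && python3 chk.py 3 &&
python3 -m jog '[[[0,0,-0.5],[0,0,0],0]]' >/dev/null && python3 chk.py 3 &&
python3 -m jog '[[[0,0,-0.5],[0,0,0],0]]' >/dev/null && python3 chk.py 3 &&
python3 -m jog '[[[0,0,-0.5],[0,0,0],0]]' >/dev/null && python3 chk.py 3 &&
python3 -m jog '[[[0,0,-0.5],[0,0,0],0]]' >/dev/null && python3 chk.py 3 &&
python3 -m jog '[[[0,0,-0.5],[0,0,0],0]]' >/dev/null && python3 chk.py 3
```

```text
clock: 6.68
tcp_pos: [0.5775, 0.0516, 0.0795]
tool_rot: [-0.015, 1.0, 0.0, -0.0]
ft_force: [-0.7, 0.4, 0.4]
width: -0.0003
grasp_force: 0.0
t=6.67 z=79.48 F=0.00 d=-1.00
t=6.80 z=78.80 F=0.10 d=-1.00
t=6.92 z=78.28 F=-0.33 d=-1.00
t=7.05 z=77.86 F=2.05 d=0.00
t=7.17 z=77.37 F=1.76 d=0.50
t=7.30 z=76.84 F=1.53 d=1.03
t=7.42 z=76.31 F=2.82 d=1.56
t=7.55 z=75.78 F=2.76 d=2.08
t=7.67 z=75.29 F=1.91 d=2.57
t=7.80 z=74.77 F=1.85 d=3.10
t=7.92 z=74.26 F=1.79 d=3.61
t=8.05 z=73.76 F=2.76 d=4.11
t=8.18 z=73.27 F=2.55 d=4.59
t=8.30 z=72.75 F=3.30 d=5.11
t=8.43 z=72.25 F=2.93 d=5.61
t=8.55 z=71.76 F=3.04 d=6.10
t=8.68 z=71.27 F=3.36 d=6.60
t=8.80 z=70.76 F=1.66 d=7.10
t=8.93 z=70.23 F=2.98 d=7.64
t=9.05 z=69.75 F=3.24 d=8.11
t=9.18 z=69.24 F=2.57 d=8.62
t=9.30 z=68.74 F=2.62 d=9.12
t=9.43 z=68.26 F=3.61 d=9.61
t=9.55 z=67.78 F=2.30 d=10.08
t=9.68 z=67.26 F=2.77 d=10.60
SOFT
```

Button 3 is soft. Button 2 is next.

```bash

python3 -m jog '[[[0,0,20],[0,0,0],0],[[0,0,20],[0,0,0],0],[[1.5,-55,20],[0,0,0],0],[[1.5,-55,13],[0,0,0],0],[[1.5,-55,12.5],[0,0,0],0],[[1.5,-55,12.5],[0,0,0],0]]' && python3 chk.py 2 &&
python3 -m jog '[[[0,0,-1],[0,0,0],0]]' >/dev/null && python3 chk.py 2 &&
python3 -m jog '[[[0,0,-0.5],[0,0,0],0]]' >/dev/null && python3 chk.py 2 &&
python3 -m jog '[[[0,0,-0.5],[0,0,0],0]]' >/dev/null && python3 chk.py 2 &&
python3 -m jog '[[[0,0,-0.5],[0,0,0],0]]' >/dev/null && python3 chk.py 2 &&
python3 -m jog '[[[0,0,-0.5],[0,0,0],0]]' >/dev/null && python3 chk.py 2 &&
python3 -m jog '[[[0,0,-0.5],[0,0,0],0]]' >/dev/null && python3 chk.py 2 &&
python3 -m jog '[[[0,0,-0.5],[0,0,0],0]]' >/dev/null && python3 chk.py 2 &&
python3 -m jog '[[[0,0,-0.5],[0,0,0],0]]' >/dev/null && python3 chk.py 2 &&
python3 -m jog '[[[0,0,-0.5],[0,0,0],0]]' >/dev/null && python3 chk.py 2 &&
python3 -m jog '[[[0,0,-0.5],[0,0,0],0]]' >/dev/null && python3 chk.py 2 &&
python3 -m jog '[[[0,0,-0.5],[0,0,0],0]]' >/dev/null && python3 chk.py 2 &&
python3 -m jog '[[[0,0,-0.5],[0,0,0],0]]' >/dev/null && python3 chk.py 2 &&
python3 -m jog '[[[0,0,-0.5],[0,0,0],0]]' >/dev/null && python3 chk.py 2 &&
python3 -m jog '[[[0,0,-0.5],[0,0,0],0]]' >/dev/null && python3 chk.py 2 &&
python3 -m jog '[[[0,0,-0.5],[0,0,0],0]]' >/dev/null && python3 chk.py 2 &&
python3 -m jog '[[[0,0,-0.5],[0,0,0],0]]' >/dev/null && python3 chk.py 2 &&
python3 -m jog '[[[0,0,-0.5],[0,0,0],0]]' >/dev/null && python3 chk.py 2 &&
python3 -m jog '[[[0,0,-0.5],[0,0,0],0]]' >/dev/null && python3 chk.py 2 &&
python3 -m jog '[[[0,0,-0.5],[0,0,0],0]]' >/dev/null && python3 chk.py 2 &&
python3 -m jog '[[[0,0,-0.5],[0,0,0],0]]' >/dev/null && python3 chk.py 2 &&
python3 -m jog '[[[0,0,-0.5],[0,0,0],0]]' >/dev/null && python3 chk.py 2 &&
python3 -m jog '[[[0,0,-0.5],[0,0,0],0]]' >/dev/null && python3 chk.py 2 &&
python3 -m jog '[[[0,0,-0.5],[0,0,0],0]]' >/dev/null && python3 chk.py 2 &&
python3 -m jog '[[[0,0,-0.5],[0,0,0],0]]' >/dev/null && python3 chk.py 2 &&
python3 -m jog '[[[0,0,-0.5],[0,0,0],0]]' >/dev/null && python3 chk.py 2
```

```text
clock: 10.42
tcp_pos: [0.5789, -0.0034, 0.0794]
tool_rot: [-0.015, 1.0, 0.0, -0.0]
ft_force: [-0.1, 0.8, 0.1]
width: 0.0002
grasp_force: 0.0
t=10.43 z=79.42 F=0.00 d=-1.00
t=10.55 z=78.80 F=-0.33 d=-1.00
t=10.68 z=78.28 F=-0.47 d=-1.00
t=10.80 z=77.87 F=2.81 d=0.00
t=10.93 z=77.39 F=1.95 d=0.48
t=11.05 z=76.86 F=1.82 d=1.01
t=11.18 z=76.31 F=2.19 d=1.56
t=11.30 z=75.79 F=1.41 d=2.08
t=11.43 z=75.25 F=2.34 d=2.62
t=11.55 z=74.77 F=2.33 d=3.10
t=11.68 z=74.27 F=2.35 d=3.60
t=11.80 z=73.76 F=3.34 d=4.11
t=11.93 z=73.28 F=2.51 d=4.59
t=12.05 z=72.75 F=2.77 d=5.11
t=12.18 z=72.26 F=2.68 d=5.61
t=12.30 z=71.77 F=3.14 d=6.10
t=12.43 z=71.24 F=2.65 d=6.63
t=12.55 z=70.75 F=2.06 d=7.12
t=12.68 z=70.26 F=3.41 d=7.61
t=12.80 z=69.75 F=3.28 d=8.12
t=12.93 z=69.28 F=3.46 d=8.59
t=13.05 z=68.76 F=2.90 d=9.11
t=13.18 z=68.25 F=3.49 d=9.62
t=13.30 z=67.75 F=3.10 d=10.12
t=13.43 z=67.27 F=3.74 d=10.60
SOFT
```

Button 2 is soft, so button 1 should be the sound one. I'll confirm it the same way.

```bash

python3 -m jog '[[[0,0,20],[0,0,0],0],[[0,0,20],[0,0,0],0],[[1.5,-55,20],[0,0,0],0],[[1.5,-55,13],[0,0,0],0],[[1.5,-55,12.5],[0,0,0],0],[[1.5,-55,12.5],[0,0,0],0]]' && python3 chk.py 1 &&
python3 -m jog '[[[0,0,-1],[0,0,0],0]]' >/dev/null && python3 chk.py 1 &&
python3 -m jog '[[[0,0,-0.4],[0,0,0],0]]' >/dev/null && python3 chk.py 1 &&
python3 -m jog '[[[0,0,-0.4],[0,0,0],0]]' >/dev/null && python3 chk.py 1 &&
python3 -m jog '[[[0,0,-0.4],[0,0,0],0]]' >/dev/null && python3 chk.py 1 &&
python3 -m jog '[[[0,0,-0.4],[0,0,0],0]]' >/dev/null && python3 chk.py 1 &&
python3 -m jog '[[[0,0,-0.4],[0,0,0],0]]' >/dev/null && python3 chk.py 1 &&
python3 -m jog '[[[0,0,-0.4],[0,0,0],0]]' >/dev/null && python3 chk.py 1 &&
python3 -m jog '[[[0,0,-0.4],[0,0,0],0]]' >/dev/null && python3 chk.py 1 &&
python3 -m jog '[[[0,0,-0.4],[0,0,0],0]]' >/dev/null && python3 chk.py 1 &&
python3 -m jog '[[[0,0,-0.4],[0,0,0],0]]' >/dev/null && python3 chk.py 1 &&
python3 -m jog '[[[0,0,-0.4],[0,0,0],0]]' >/dev/null && python3 chk.py 1 &&
python3 -m jog '[[[0,0,-0.4],[0,0,0],0]]' >/dev/null && python3 chk.py 1 &&
python3 -m jog '[[[0,0,-0.4],[0,0,0],0]]' >/dev/null && python3 chk.py 1 &&
python3 -m jog '[[[0,0,-0.4],[0,0,0],0]]' >/dev/null && python3 chk.py 1 &&
python3 -m jog '[[[0,0,-0.4],[0,0,0],0]]' >/dev/null && python3 chk.py 1 &&
python3 -m jog '[[[0,0,-0.4],[0,0,0],0]]' >/dev/null && python3 chk.py 1 &&
python3 -m jog '[[[0,0,-0.4],[0,0,0],0]]' >/dev/null && python3 chk.py 1 &&
python3 -m jog '[[[0,0,-0.4],[0,0,0],0]]' >/dev/null && python3 chk.py 1 &&
python3 -m jog '[[[0,0,-0.4],[0,0,0],0]]' >/dev/null && python3 chk.py 1 &&
python3 -m jog '[[[0,0,-0.4],[0,0,0],0]]' >/dev/null && python3 chk.py 1 &&
python3 -m jog '[[[0,0,-0.4],[0,0,0],0]]' >/dev/null && python3 chk.py 1 &&
python3 -m jog '[[[0,0,-0.4],[0,0,0],0]]' >/dev/null && python3 chk.py 1 &&
python3 -m jog '[[[0,0,-0.4],[0,0,0],0]]' >/dev/null && python3 chk.py 1 &&
python3 -m jog '[[[0,0,-0.4],[0,0,0],0]]' >/dev/null && python3 chk.py 1 &&
python3 -m jog '[[[0,0,-0.4],[0,0,0],0]]' >/dev/null && python3 chk.py 1
```

```text
clock: 14.18
tcp_pos: [0.5804, -0.0584, 0.0794]
tool_rot: [-0.015, 1.0, 0.0, -0.0]
ft_force: [-0.6, 0.4, 0.5]
width: 0.0002
grasp_force: 0.0
t=14.18 z=79.42 F=0.00 d=-1.00
t=14.30 z=78.79 F=0.27 d=-1.00
t=14.43 z=78.39 F=0.18 d=-1.00
t=14.55 z=78.04 F=2.02 d=0.00
t=14.68 z=77.68 F=2.12 d=0.36
t=14.80 z=77.29 F=1.91 d=0.75
t=14.93 z=76.79 F=1.71 d=1.25
t=15.05 z=76.44 F=3.27 d=1.60
t=15.18 z=76.05 F=4.64 d=1.99
t=15.30 z=75.74 F=6.82 d=2.29
t=15.43 z=75.38 F=7.33 d=2.66
t=15.55 z=75.06 F=8.42 d=2.97
t=15.68 z=74.69 F=8.64 d=3.35
t=15.80 z=74.29 F=7.91 d=3.75
t=15.93 z=73.81 F=6.42 d=4.23
SNAP
```

The force peaked at 8.6 N and is falling. I'll follow it down in small steps until the fall is complete.

```bash

python3 -m jog '[[[0,0,-0.3],[0,0,0],0]]' >/dev/null; python3 chk.py 1;
python3 -m jog '[[[0,0,0],[0,0,0],0]]' >/dev/null; python3 chk.py 1
```

```text
t=16.05 z=73.43 F=4.30 d=4.61
SNAP
t=16.18 z=73.33 F=3.77 d=4.71
SNAP
```

```bash

python3 -m jog '[[[0,0,-0.3],[0,0,0],0]]' >/dev/null; python3 chk.py 1;
python3 -m jog '[[[0,0,0],[0,0,0],0]]' >/dev/null; python3 chk.py 1
```

```text
t=16.30 z=73.01 F=3.33 d=5.03
SNAP
t=16.43 z=72.93 F=2.84 d=5.11
SNAP
```

```bash

python3 -m jog '[[[0,0,40],[0,0,0],0],[[0,0,80],[0,0,0],32],[[-30,-35,80],[0,0,0],32],[[-50,-57,80],[0,0,0],32],[[-50,-57,80],[0,0,0],32],[[-50,-57,80],[0,0,0],32]]'
cat >> h.py <<'E'
def wr(s,px,z):
    p=manip.camera_params('wrist');K=np.array(p['mtx']);T=np.array(p['T_tool_cam'])
    x=(px[0]-K[0,2])/K[0,0];y=(px[1]-K[1,2])/K[1,1];r=np.hypot(x,y)
    d=np.array([x/r*np.sin(r),y/r*np.sin(r),np.cos(r)]);M=R.from_quat(s['tool_rot']).as_matrix()
    o=s['tcp_pos']+M@T[:3,3];d=M@T[:3,:3]@d;return o+d*(z-o[2])/d[2]
E
python3 - <<'E'
from h import *
s=manip.get_state(); im=manip.capture('wrist'); cv2.imwrite('pics/w2.png',im)
for q,z in(('button_1',.05),('pointer_grip',.083)):
    for r in manip.spot_point('wrist',q)[:5]: print(q,np.round(r['at'],1),round(r['conf'],2),wr(s,r['at'],z).round(4))
E
```

```text
clock: 17.18
tcp_pos: [0.531, -0.1161, 0.1529]
tool_rot: [-0.014, 1.0, -0.0, 0.0]
ft_force: [-0.1, 0.4, 0.5]
width: 0.0321
grasp_force: 0.0
button_1 [527.6 243.3] 0.88 [0.5806 0.1121 0.05  ]
button_1 [431.2 245. ] 0.7 [ 0.5786 -0.0061  0.05  ]
button_1 [378. 245.] 0.69 [ 0.5782 -0.0575  0.05  ]
button_1 [483.  245.6] 0.68 [0.5807 0.052  0.05  ]
button_1 [314.4 339.6] 0.52 [ 0.6916 -0.1108  0.05  ]
pointer_grip [315.5 202.2] 0.67 [ 0.5291 -0.1149  0.083 ]
```

View pics/w2.png

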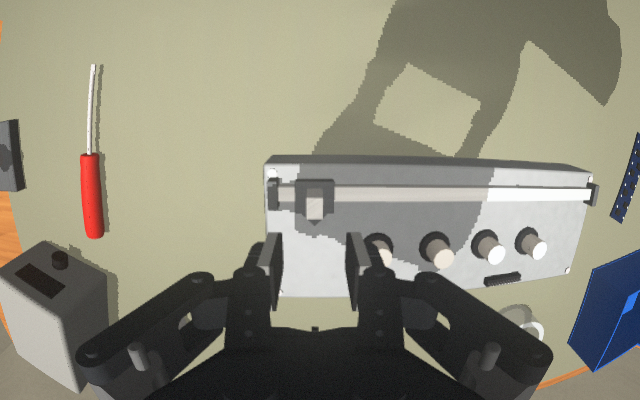

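The wrist view shows the pointer fin at (315, 202) between the open pads. Button 1 at (378, 245) is partly hidden by a finger. Next I'll lower and pinch the fin.

```bash

python3 -m jog '[[[-1,0.6,-40],[0,0,0],32],[[-1,0.6,-70],[0,0,0],32],[[-1,0.6,-77.5],[0,0,0],32],[[-1,0.6,-77.5],[0,0,0],32],[[-1,0.6,-77.5],[0,0,0],32],[[-1,0.6,-77.5],[0,0,0],5],[[-1,0.6,-77.5],[0,0,0],5],[[-1,0.6,-77.5],[0,0,0],5],[[-1,0.6,-77.5],[0,0,0],5],[[-1,0.6,-77.5],[0,0,0],5]]' 20
```

```text
clock: 18.58
tcp_pos: [0.5302, -0.1157, 0.0764]
tool_rot: [-0.015, 1.0, -0.0, 0.001]
ft_force: [-0.8, 0.4, 7.6]
width: 0.0115
grasp_force: 23.8
```

```bash

python3 -m jog '[[[0,0,1.5],[0,0,0],5],[[0,2,1.5],[0,0,0],5],[[-0.3,10,1.5],[0,0,0],5],[[-0.6,20,1.5],[0,0,0],5],[[-0.9,30,1.5],[0,0,0],5],[[-1.2,40,1.5],[0,0,0],5],[[-1.5,50,1.5],[0,0,0],5],[[-1.6,55,1.5],[0,0,0],5],[[-1.6,55,1.5],[0,0,0],5],[[-1.6,55,1.5],[0,0,0],5]]'
python3 -m jog '[[[0,0,0],[0,0,0],28],[[0,0,0],[0,0,0],28],[[0,0,0],[0,0,0],28],[[0,0,30],[0,0,0],28],[[0,0,75],[0,0,0],28],[[0,-60,90],[0,0,0],28],[[0,-120,90],[0,0,0],28],[[0,-120,90],[0,0,0],28],[[0,-120,90],[0,0,0],28]]'
python3 - <<'E'
from h import *
s=manip.get_state(); im=manip.capture('wrist'); cv2.imwrite('pics/w3.png',im)
for q,z in(('button_1',.05),('pointer_grip',.083)):
    for r in manip.spot_point('wrist',q)[:4]: print(q,np.round(r['at'],1),round(r['conf'],2),wr(s,r['at'],z).round(4))
im=manip.capture('top');a=im[200:270,250:400]; cv2.imwrite('pics/t3.png',cv2.resize(a,None,fx=5.3,fy=5.3,interpolation=cv2.INTER_CUBIC))
E
```

```text
clock: 19.82
tcp_pos: [0.5284, -0.06, 0.0768]
tool_rot: [-0.015, 1.0, 0.0, 0.0]
ft_force: [5.5, 0.7, -17.1]
width: 0.0116
grasp_force: 20.8
clock: 20.95
tcp_pos: [0.5278, -0.1805, 0.1669]
tool_rot: [-0.014, 1.0, 0.0, -0.0]
ft_force: [-0.2, 1.2, 0.3]
width: 0.0279
grasp_force: 0.0
button_1 [557.  234.1] 0.94 [0.5747 0.1079 0.05  ]
button_1 [437.4 243.7] 0.9 [ 0.5807 -0.0575  0.05  ]
button_1 [522.2 240.2] 0.71 [0.58  0.051 0.05 ]
button_1 [481.8 240.4] 0.56 [ 0.5783 -0.0057  0.05  ]
pointer_grip [459.1 200.9] 0.59 [ 0.5264 -0.0596  0.083 ]
```

View pics/w3.png

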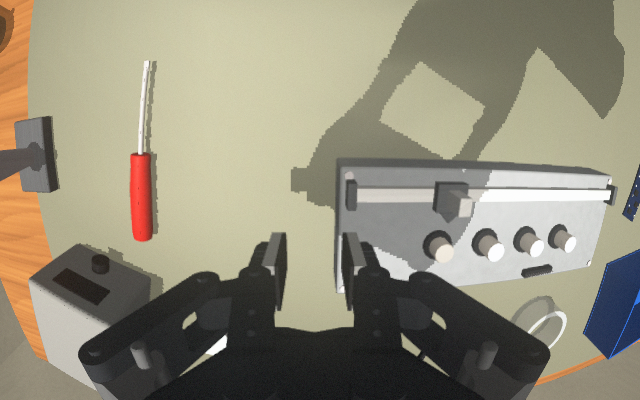

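View pics/t3.png

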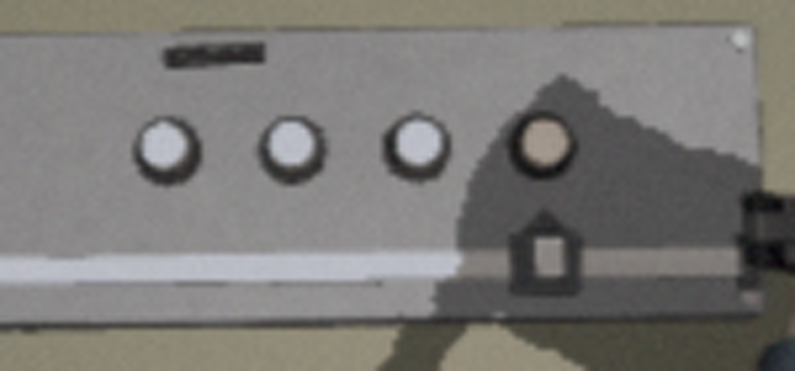

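The top crop shows the pointer tip at (545, 215) in line with button 1's bezel at (542, 146), allowing for the jig's yaw. Cap 1 sits lower than the others, header_c has not moved, and the gripper is clear.

```bash
python3 -c "
from rig import manip; print(manip.job_done())"
```

```text
the job is handed in; nothing more can be done
None
```

Button 1 is the sound one (it snapped at about 8.6 N; the other three stayed soft) and is latched down; the pointer stands in line with it to within about 1 mm, the gripper is clear of the jig, and the job is handed in.

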